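# Hook a slipped battery pack home in a radio

### The arm

A 6-joint arm with a two-finger parallel gripper is mounted at the origin on the work surface. World frame = base frame: x ahead of the robot, y to its left, z up, the work surface at z = 0. Lengths are in m, angles in rad, forces in N, time in s.
With the tool pointing down it reaches from about 0.35 to 0.975 m from the base axis. Payload 4.9 kg.
Tool frame: the origin (TCP) lies midway between the tips of the shut fingers; the grasp point (between the pads) lies behind it (manip.grasp_offset is the y of the grasp point in the tool frame, in m); y points along the fingers, z is the direction in which the jaws open and shut, and the axes are right-handed (so a half turn about y gives the same grasp; the last joint's range is limited). The gripper opens to 85 mm and grips with 20 to 120 N. Pads are 22 mm wide; open, the fingers measure 114 mm over their backs; the gripper's body (76 mm by 85 mm) begins 54 mm behind the grasp point. The pads swing forward as they close: fully open they stand 13 mm farther back than shut.
Start: joints at [-1.293, 0.053, 1.613, -0, 1.476, -0.119], TCP at [0.242, -0.576, 0.231] pointing down, gripper open.
Joint ranges: [-3.01, 3.01], [-1.01, 2.22], [0.06, 2.58], [-1.02, 4.17], [0.09, 2.62], [-3.14, 3.14]. Speed limits (rad/s): [2.57, 2.57, 3.14, 3.14, 3.14, 3.14].

### API

Orientations are given as a unit quaternion [w, x, y, z].
In Python, from plant import manip gives the robot as it stands. The module is installed in compiled form; this text tells all that it offers.
- The arm moves only by the shell command python3 -m jog 'ROWS'. ROWS is a JSON object of lists of equal length, an entry for each row: "offset": the shift along the world's x, y, z in units of 50 mm (1.0 is 50 mm), a list of three; "angular": the turn, a rotation vector about the world's x, y, z in units of 6 degrees (1.0 is 6 degrees), a list of three; "jaw": the finger opening in mm, from 0 to 85.4. In form: {"offset": [[tx, ty, tz], ...], "angular": [[ax, ay, az], ...], "jaw": [jaw, ...]}. A call has 1 to 12 rows; each row shifts and turns the commanded pose from where the row before left it; what a row does not reach is not made up. A row lasts 1/10 s, in which the tool goes at most 50 mm and 8.59 degrees, less where a joint would pass 70% of its speed; a pose out of reach is approached as far as the arm can. A call is refused whole if a number of a shift passes 1 or a number of a turn 1, either way. A call with a gripper value outside its range is refused whole. The fingers move at their own pace and stop on an object; the grip force is fixed at half the most. Time passes only in rows, so rows that do not move let the fingers close. It gives the time, the measured TCP pose, the force and the opening at its end, in the units of the state.
- manip.state(): the state, without advancing time (a new reading comes with each control period).
- manip.grab_frame(name): name is "scene" or "top" or "wrist"; returns the picture (420x560x3 uint8, blue, green, red); there is no depth.
- manip.camera_model(name): a dict with "fx", "fy", "cx", "cy" (pixels), "rvec" (rotation vector, rad) and "tvec" (3), from world to camera coordinates, as OpenCV has them; the wrist camera has in their place "mount" (4x4, takes a point from camera to tool coordinates, whose origin is the TCP and whose axes are the tool frame's). Camera axes: x right, y down, z forward; pixel columns grow to the right and rows downward; lengths in m; the calibration is good to about 2 mm. A picture is of the moment at which its call begins: read the wrist's pose just before it. camera_model takes no time and is no camera call.
- manip.job_done(): hands the job in, once; it reports no verdict.
The state is a dict: "time": time; "joint_pos": joint angles; "joint_vel": joint speeds; "joint_efforts": joint torques, N m; "tool_pos": TCP position; "tool_rot": TCP orientation; "contact_force": force on the tool from outside, world axes, zero at the start; "ft_torque": the same for the moment, N m; "gripper_width": opening from 0.0 (shut) to 1.0 (fully open).
Only numpy, scipy, OpenCV 4.12 (cv2) and the standard library are available. Lean on these libraries where they do the work, as an engineer would, in place of code of your own. Each camera call takes 0.05 s, during which the arm holds its last target.

### The job

The radio's purple battery pack has slipped back and is stuck under the clear cover. With the blue-handled hooked pick, reach down through the opening behind the pack, catch its back end, gently drag it along the channel until it meets the brass terminals in the open bay, and pull it against them with about 5 N for a good second so that the contacts bite; then put the pick back in its wooden stand. Move the pack with the pick only, never pull on the pack with more than 10 N or press on the radio with more than 20 N, and leave the mug, the glue bottle and the phone alone.

Things in the scene. Friction and masses are not known exactly. Their poses are not given: they have to be found in the camera images.
- radio: Opened grey radio, fixed, 25 mm high; origin on the bench, z up. It spans x -100 to 78, y -22 to 92 mm (speaker and board beyond y 24, up to 27 mm high). Battery channel along x: floor at z 4, walls to z 25; inner faces at x -94 and 72, y -16 and 18. A rail (y -6 to -4, top z 9) divides it: pack's lane y -4 to 18, empty lane for the pick's shank y -16 to -6.
- cover (a point): Middle of the top (z 25 mm) of the clear cover, 3 mm thick (underside z 22), over radio x 6 to 52, y -6 to 18: it roofs the pack's lane. The shank's lane stays open at the top, a slot 10 mm wide along the whole channel. In front of the cover, from x 6 down, is the open bay. Cover and radio stand at most 20 N from the pick, the pack 10 N.
- opening (a point): Top of the opening behind the cover (radio x 62, y -11, z 25 mm), on the middle line of the shank's lane. The opening is 20 mm along x (radio x 52 to 72) and spans both lanes (y -16 to 18); the hook goes down here. Axes as the radio's.
- bay (a point): Point on the open bay's floor, radio x -30, y 7, z 4 mm; axes as the radio's. At the bay's far end from the cover stands a rigid black terminal bar, 6 mm thick, with two brass contacts facing the pack, across the pack's lane, up to z 22 mm. It is screwed down at a different place in each radio: its contact face lies anywhere from radio x -89 to -59 mm and no reading gives it.
- leaf_tip (a point): Tip of a sprung brass leaf in the cover, at radio x 14, y 10 to 16, z 20 mm. It presses the pack down with about 2 N (it gives up to 4 mm), so dragging takes about 1 to 5 N until the pack's back end has passed it, then under 1 N until the pack meets the terminals.
- pack_center (a point): Centre of the loose purple battery pack with white ends, 50 (x) by 20 (y) by 16 mm high, about 50 g, axes as the radio's. It starts flat on the channel floor under the cover at radio y 7, x 10 to 24 mm; against the terminals it is at radio x -64 to -34 mm, wherever they are. Let go abruptly, it springs back a few mm, which does no harm.
- pick_grip (a point): Centre of the pick's blue handle, a 16 by 16 mm square bar 50 mm tall, sides along the pick's x and y. The loose pick (80 g) hangs upright in the stand. A black collar, 34 mm across, 4 mm thick, has its top 25 and its underside 29 mm below this point; a steel shank, 6 mm thick, goes on down to 53 mm below it.
- pick_foot (a point): Lower end of the pick's shank, on its axis, 53 mm below the handle's centre, axes as the pick's. Here a square toe, 5 mm wide (x) and 5 mm tall (underside at this point), sticks out along the pick's +y to 20 mm from the shank's axis. With the pick's axes along the radio's and the shank in its lane, the toe reaches across behind the pack.
- stand_top (a point): Point in the top face (26 mm up) of the fixed wooden pick stand, 60 (x) by 72 (y) mm, where the shank's axis passes when the pick hangs there. Well round it: x -7 to 7, y -8 to 26 mm. The collar rests on the top face, so the pick's foot hangs 24 mm below it (2 mm over the bench) and the handle's centre is 29 mm above it; the toe points along the stand's +y.
- mug: Bystander: loose aluminium cup, 72 mm across, 70 mm high; origin under its centre.
- glue: Bystander: loose white glue bottle with red cap, 40 mm across, 100 mm high; origin under its centre.
- phone: Bystander: loose black keypad phone lying flat, 110 by 50 by 12 mm; origin under its centre.
- pick: The pick; its origin is the point pick_foot, z up the shank.
- pack: The pack; its origin is under its centre, 8 mm below pack_center.

How it is judged:
By the outcome, as a careful person would: the job done as asked, in the order asked, and still so for the second after the job is handed in, with the robot touching nothing.
It also fails if it takes over 62 s, if anything falls off the work surface, if the arm or the gripper's body presses on something with over 40 N, if the wrist force passes 120 N, or if a joint passes its speed limit or range.

## Working session

There is one attempt and no reset: what is moved stays moved. The work goes in short steps, Python scripts to look and compute and a shell command to move; the robot and the scene stay as the last step left them, time stands still between calls to the robot, and variables do not carry over. Pictures are saved under pics/ and viewed, and the job is handed in when it is done.

```bash
mkdir -p pics; ls; python3 - <<'E'
from plant import manip
import cv2,json
print(manip.state()); print(manip.grasp_offset)
for n in ["scene","top","wrist"]:
    cv2.imwrite(f"pics/{n}0.png",manip.grab_frame(n)); print(n,manip.camera_model(n))
E
```

```text
pics
{'time': 0.0, 'joint_pos': array([-1.29302103e+00,  5.33589526e-02,  1.61432368e+00, -1.37168519e-05,
        1.47598949e+00, -1.19027093e-01]), 'joint_vel': array([ 0.00150014, -0.00029542, -0.00189483, -0.00194935, -0.00069757,
       -0.0009244 ]), 'joint_efforts': array([-2.50625862e-04, -3.93677938e+01, -3.70173740e+01, -1.41797859e-04,
        6.89102933e-03, -4.83153954e-06]), 'tool_pos': array([ 0.24135077, -0.57583286,  0.23004399]), 'tool_rot': array([ 0.13930953, -0.13943575,  0.69396748, -0.69250247]), 'contact_force': array([-0.59154048, -0.60452489, -0.17929957]), 'ft_torque': array([0.03213942, 0.05116989, 0.00054839]), 'gripper_width': 1.0001555881944129}
-0.0187
scene {'fx': 517.9402668033765, 'fy': 517.9402668033765, 'cx': 277.9226403528294, 'cy': 207.2162731172033, 'rvec': array([ 1.68904976,  1.60584322, -0.81662804]), 'tvec': array([-0.02424355, -0.27066357,  1.72204214])}
top {'fx': 409.90054099164195, 'fy': 409.90054099164195, 'cx': 285.9047280029148, 'cy': 205.98144263657082, 'rvec': array([ 2.10345115, -2.15617593,  0.22685257]), 'tvec': array([-0.00476107,  0.57144192,  0.73943234])}
wrist {'fx': 326.14442250137574, 'fy': 326.14442250137574, 'cx': 273.4812778601073, 'cy': 211.5019551054128, 'mount': array([[ 4.40613963e-04,  9.58871437e-01,  2.83840400e-01,
        -7.22817004e-02],
       [ 1.77567313e-04, -2.83840498e-01,  9.58871493e-01,
        -1.42218264e-01],
       [ 9.99999887e-01, -3.72091392e-04, -2.95328311e-04,
         5.00395010e-04],
       [ 0.00000000e+00,  0.00000000e+00,  0.00000000e+00,
         1.00000000e+00]])}
```

View pics/scene0.png

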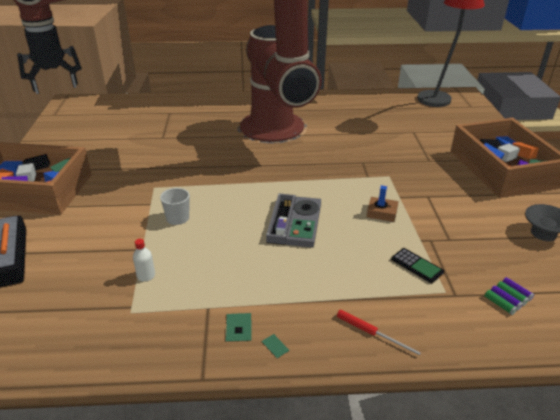

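View pics/top0.png

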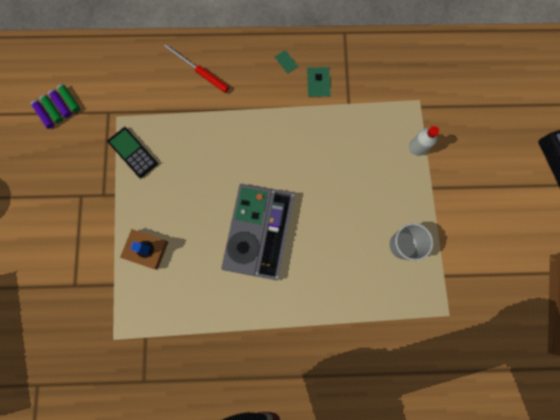

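View pics/wrist0.png

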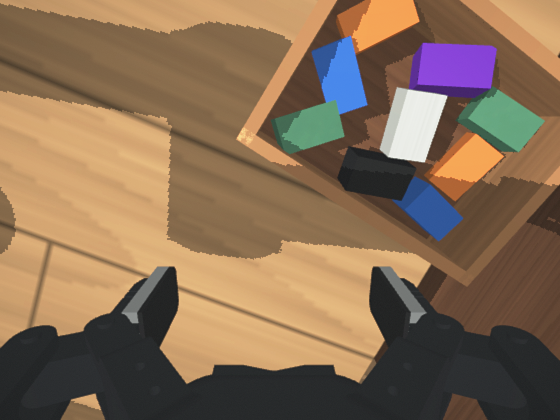

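```bash
cat > h.py <<'E'
import numpy as np, cv2
from plant import manip
def cam(n):
    c=manip.camera_model(n)
    K=np.array([[c['fx'],0,c['cx']],[0,c['fy'],c['cy']],[0,0,1]])
    if n=='wrist':
        s=manip.state(); T=pose(s)@c['mount']; return K,np.linalg.inv(T)
    T=np.eye(4);T[:3,:3]=cv2.Rodrigues(c['rvec'])[0];T[:3,3]=c['tvec'];return K,T
def pose(s):
    from scipy.spatial.transform import Rotation as R
    q=s['tool_rot'];T=np.eye(4);T[:3,:3]=R.from_quat([q[1],q[2],q[3],q[0]]).as_matrix();T[:3,3]=s['tool_pos'];return T
def onplane(KT,px,z):
    K,T=KT;Ti=np.linalg.inv(T);p=np.atleast_2d(np.array(px,float))
    d=(Ti[:3,:3]@np.linalg.inv(K)@np.c_[p,np.ones(len(p))].T).T;o=Ti[:3,3]
    return o+d*((z-o[2])/d[:,2])[:,None]
def proj(KT,P):
    K,T=KT;P=np.atleast_2d(P);q=(K@(T[:3,:3]@P.T+T[:3,3:4])).T;return q[:,:2]/q[:,2:]
E
python3 - <<'E'
import cv2
a=cv2.imread('pics/top0.png')
c=a[175:290,210:310];cv2.imwrite('pics/topr.png',cv2.resize(c,None,fx=5,fy=5,interpolation=cv2.INTER_CUBIC))
c=a[220:280,105:185];cv2.imwrite('pics/tops.png',cv2.resize(c,None,fx=8,fy=8,interpolation=cv2.INTER_CUBIC))
c=cv2.imread('pics/scene0.png')[175:255,255:410];cv2.imwrite('pics/scr.png',cv2.resize(c,None,fx=5,fy=5,interpolation=cv2.INTER_CUBIC))
E
```

```text
(no output)
```

View pics/topr.png

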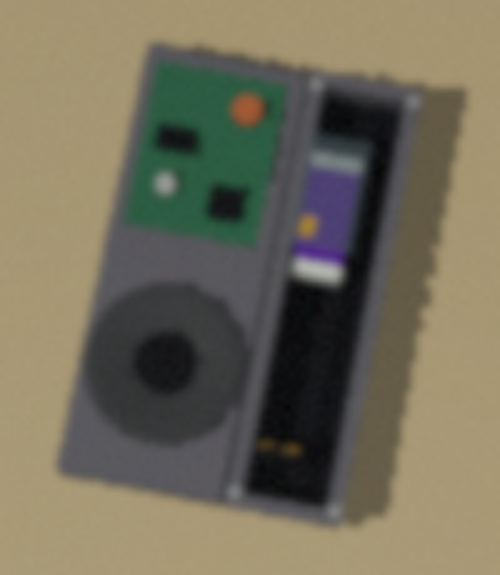

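View pics/tops.png

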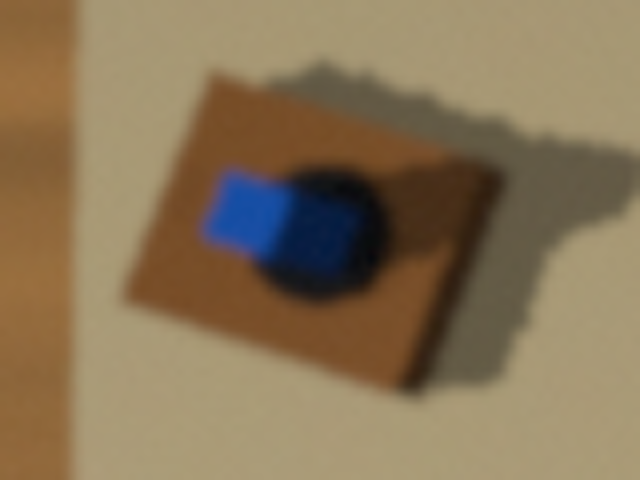

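View pics/scr.png

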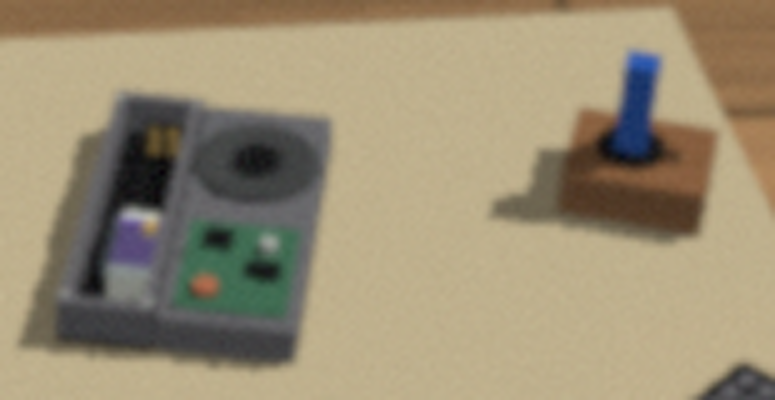

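```bash
python3 - <<'E'
from h import *
t=cam('top')
def C(p,ox,oy,f): return [((a+.5)/f-.5+ox,(b+.5)/f-.5+oy) for a,b in p]
# radio outer corners at top z=.025: 
r=onplane(t,C([(152,45),(316,84),(413,101),(335,512),(235,492),(62,472),(466,90)],210,175,5),.025)
print(r.round(4))
s=onplane(t,C([(215,72),(500,172),(415,380),(128,298)],105,220,8),.026);print(s.round(4))
print(onplane(t,C([(318,235)],105,220,8),.030))
print(onplane(t,C([(248,214)],105,220,8),.080))
def ang(a,b): return np.degrees(np.arctan2(*(b-a)[1::-1]))
print(ang(r[3],r[2]),ang(r[4],r[1]),ang(s[1],s[0]),ang(s[2],s[3]),ang(s[3],s[0]))
sc=cam('scene')
print(proj(sc,[[.5,.2,0],[.5,-.2,0]]))
E
```

```text
[[ 0.6254  0.0724  0.025 ]
 [ 0.6077  0.0061  0.025 ]
 [ 0.5997 -0.033   0.025 ]
 [ 0.4366  0.0022  0.025 ]
 [ 0.4453  0.041   0.025 ]
 [ 0.4548  0.1083  0.025 ]
 [ 0.6038 -0.0546  0.025 ]]
[[0.5384 0.2867 0.026 ]
 [0.5119 0.216  0.026 ]
 [0.4617 0.2351 0.026 ]
 [0.4833 0.3053 0.026 ]]
[[0.49711265 0.25861936 0.03      ]]
[[0.49751781 0.2585949  0.08      ]]
-12.175818449873027 -12.12209091325094 69.46200914016615 72.89968434881993 -18.62315482224529
[[356.46569558 213.86545732]
 [199.48754756 218.50707711]]
```

```bash
python3 - <<'E'
from h import *
T=pose(manip.state());print(T.round(3))
print(cam('wrist')[1].round(3)); c=np.linalg.inv(cam('wrist')[1]);print(c.round(3))
E
```

```text
[[-0.922 -0.     0.386  0.241]
 [-0.386  0.002 -0.922 -0.576]
 [-0.    -1.    -0.002  0.23 ]
 [ 0.     0.     0.     1.   ]]
[[ 0.386 -0.922 -0.002 -0.625]
 [-0.884 -0.371  0.284 -0.036]
 [-0.262 -0.108 -0.959  0.379]
 [ 0.     0.     0.     1.   ]]
[[ 0.386 -0.884 -0.262  0.308]
 [-0.922 -0.371 -0.108 -0.549]
 [-0.002  0.284 -0.959  0.373]
 [ 0.     0.     0.     1.   ]]
```

```bash
python3 -m jog '{"offset":[[0.3,0.9,0],[0.3,0.9,0],[0.3,0.9,0],[0.3,0.9,0],[0.3,0.9,0],[0.3,0.9,0],[0.3,0.9,0],[0.3,0.9,0],[0.3,0.9,0],[0.3,0.9,0],[0.3,0.9,0],[0.3,0.9,0]],"angular":[[0,0,0.5],[0,0,0.5],[0,0,0.5],[0,0,0.5],[0,0,0.5],[0,0,0.5],[0,0,0.5],[0,0,0.5],[0,0,0.5],[0,0,0.5],[0,0,0.5],[0,0,0.5]],"jaw":[85,85,85,85,85,85,85,85,85,85,85,85]}'
python3 -m jog '{"offset":[[0.3,0.9,0],[0.3,0.9,0],[0.3,0.9,0],[0.3,0.9,0],[0.3,0.9,0],[0,0.9,0],[0,0.5,0],[0,0,0],[0,0,0]],"angular":[[0,0,0.5],[0,0,0.5],[0,0,0.5],[0,0,0.5],[0,0,0],[0,0,0],[0,0,0],[0,0,0],[0,0,0]],"jaw":[85,85,85,85,85,85,85,85,85]}'
python3 - <<'E'
from h import *
import pickle
s=manip.state();print(s['time'],s['contact_force'],pose(s).round(4))
pickle.dump(cam('wrist'),open('w1.pkl','wb'))
cv2.imwrite('pics/w1.png',manip.grab_frame('wrist'))
E
```

```text
time: 1.35
tool_pos: [0.4216, -0.0345, 0.2313]
tool_rot: [-0.348, 0.347, -0.616, 0.616]
contact_force: [0.9, -0.6, 0.3]
gripper_width: 0.995
time: 2.25
tool_pos: [0.4962, 0.2587, 0.2308]
tool_rot: [-0.409, 0.41, -0.576, 0.576]
contact_force: [0.2, -0.4, 1.0]
gripper_width: 0.993
2.25 [ 0.20972486 -0.42315071  1.04209542] [[-3.289e-01 -9.000e-04  9.444e-01  4.962e-01]
 [-9.444e-01 -8.000e-04 -3.289e-01  2.587e-01]
 [ 1.100e-03 -1.000e+00 -6.000e-04  2.308e-01]
 [ 0.000e+00  0.000e+00  0.000e+00  1.000e+00]]
```

View pics/w1.png

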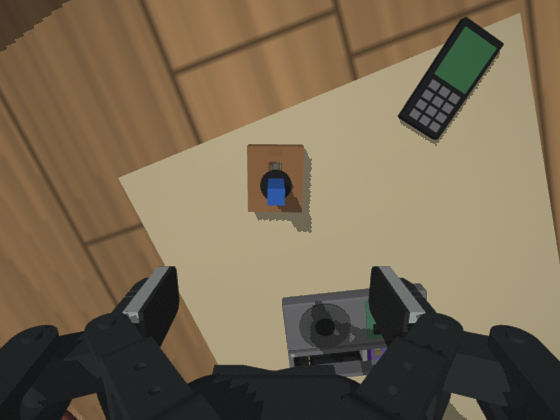

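```bash
python3 - <<'E'
from h import *
import pickle
w=pickle.load(open('w1.pkl','rb'))
a=cv2.imread('pics/w1.png')
hsv=cv2.cvtColor(a,cv2.COLOR_BGR2HSV)
roi=np.zeros(a.shape[:2],np.uint8);roi[130:230,230:325]=1
blue=cv2.inRange(hsv,(105,150,60),(125,255,255))*roi
n,l,st,ce=cv2.connectedComponentsWithStats(blue);print(st,ce)
c=a[130:240,230:325];cv2.imwrite('pics/w1s.png',cv2.resize(c,None,fx=5,fy=5,interpolation=cv2.INTER_CUBIC))
E
```

```text
[[     0      0    560    420 234751]
 [   267    178     18     27    449]] [[279.50759741 209.53496684]
 [275.52783964 191.21826281]]
```

View pics/w1s.png

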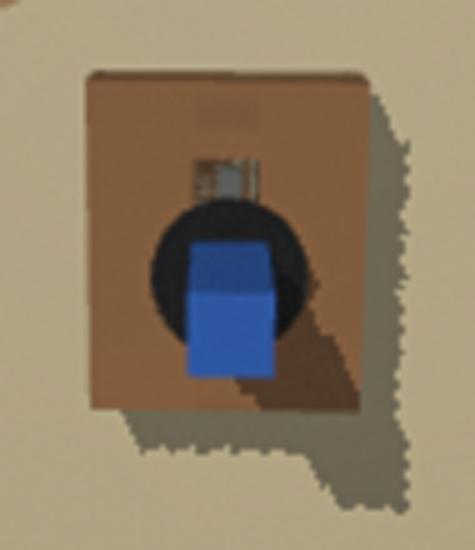

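```bash
python3 - <<'E'
from h import *
import pickle
w=pickle.load(open('w1.pkl','rb'))
def C(p,ox=230,oy=130,f=5): return [((a+.5)/f-.5+ox,(b+.5)/f-.5+oy) for a,b in p]
h=onplane(w,C([(188,292),(275,292),(275,378),(188,378)]),.080);print(h.round(4),h.mean(0))
print(onplane(w,C([(230,275)]),.030))
s=onplane(w,C([(87,82),(369,82),(358,410),(92,408)]),.026);print(s.round(4),s.mean(0))
def ang(a,b): return np.degrees(np.arctan2(*(b-a)[1::-1]))
print(ang(s[3],s[2]),ang(s[0],s[1]),ang(s[3],s[0]),ang(s[2],s[1]),'handle',ang(h[3],h[2]),ang(h[0],h[1]),ang(h[3],h[0]),ang(h[2],h[1]))
print(np.linalg.norm(s[2]-s[3]),np.linalg.norm(s[0]-s[3]))
E
```

```text
[[0.4935 0.2676 0.08  ]
 [0.5085 0.2623 0.08  ]
 [0.5033 0.2468 0.08  ]
 [0.488  0.2522 0.08  ]] [0.49832083 0.25724037 0.08      ]
[[0.49859946 0.25808999 0.03      ]]
[[0.4835 0.306  0.026 ]
 [0.5393 0.2866 0.026 ]
 [0.5152 0.2191 0.026 ]
 [0.4596 0.239  0.026 ]] [0.49940554 0.26268372 0.026     ]
-19.657770883410716 -19.220078100337048 70.34345999220824 70.31881198974837 handle -19.20960667873072 -19.212762926012907 70.46075593663143 71.33066461820708
0.05902660448204899 0.07120803051696506
```

```bash
python3 -m jog '{"offset":[[0.04,-0.02,-0.7],[0,0,-0.8],[0,0,-0.8],[0,0,-0.8],[0,0,-0.5],[0,0,-0.22],[0,0,0],[0,0,0],[0,0,0],[0,0,0],[0,0,0],[0,0,0]],"angular":[[0,0,0],[0,0,0],[0,0,0],[0,0,0],[0,0,0],[0,0,0],[0,0,0],[0,0,0],[0,0,0],[0,0,0],[0,0,0],[0,0,0]],"jaw":[60,60,60,60,40,40,40,40,30,24,10,5]}'
python3 -m jog '{"offset":[[0,0,0],[0,0,0],[0,0,0]],"angular":[[0,0,0],[0,0,0],[0,0,0]],"jaw":[5,5,5]}'
```

```text
time: 3.5
tool_pos: [0.4997, 0.258, 0.042]
tool_rot: [-0.41, 0.408, -0.576, 0.577]
contact_force: [-0.1, 0.5, 5.4]
gripper_width: 0.181
time: 3.8
tool_pos: [0.4997, 0.2581, 0.042]
tool_rot: [-0.41, 0.408, -0.576, 0.577]
contact_force: [-1.0, -0.4, 5.9]
gripper_width: 0.176
```

```bash
python3 -m jog '{"offset":[[0,0,0.2],[0,0,0.4],[0,0,0.6],[0,0,0.6],[0,0,0.1],[0.2,-0.6,0],[0.3,-0.9,0],[0.3,-0.9,0],[0.3,-0.9,0],[0.3,-0.9,0],[0.3,-0.9,0],[0.13,-0.5,0]],"angular":[[0,0,0],[0,0,0],[0,0,0],[0,0,0],[0,0,0],[0,0,0.2],[0,0,0.2],[0,0,0.2],[0,0,0.2],[0,0,0.2],[0,0,0.2],[0,0,0]],"jaw":[5,5,5,5,5,5,5,5,5,5,5,5]}'
python3 -m jog '{"offset":[[0,0,0],[0,0,0],[0,0,0]],"angular":[[0,0,0],[0,0,0],[0,0,0]],"jaw":[5,5,5]}'
python3 - <<'E'
from h import *
import pickle
s=manip.state();print(s['time'],s['contact_force'],pose(s).round(4))
pickle.dump(cam('wrist'),open('w2.pkl','wb'))
for n in ['wrist','top','scene']:
  a=manip.grab_frame(n);cv2.imwrite(f'pics/{n}2.png',a)
a=cv2.imread('pics/top2.png')[150:300,200:330];cv2.imwrite('pics/top2r.png',cv2.resize(a,None,fx=4,fy=4,interpolation=cv2.INTER_CUBIC))
E
```

```text
time: 5.0
tool_pos: [0.59, -0.0256, 0.1341]
tool_rot: [0.444, -0.445, 0.55, -0.55]
contact_force: [-0.1, 0.2, -0.8]
gripper_width: 0.18
time: 5.3
tool_pos: [0.5892, -0.0213, 0.1344]
tool_rot: [0.445, -0.445, 0.55, -0.549]
contact_force: [1.0, 0.5, -0.4]
gripper_width: 0.18
5.3 [ 0.9822615   0.4556157  -0.43944393] [[-2.081e-01 -1.600e-03  9.781e-01  5.892e-01]
 [-9.781e-01  7.000e-04 -2.081e-01 -2.130e-02]
 [-3.000e-04 -1.000e+00 -1.700e-03  1.344e-01]
 [ 0.000e+00  0.000e+00  0.000e+00  1.000e+00]]
```

View pics/wrist2.png

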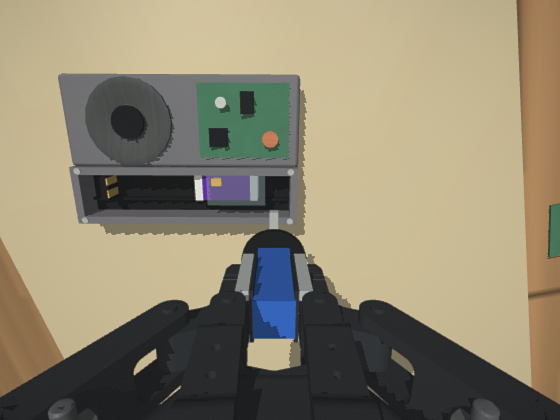

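View pics/scene2.png

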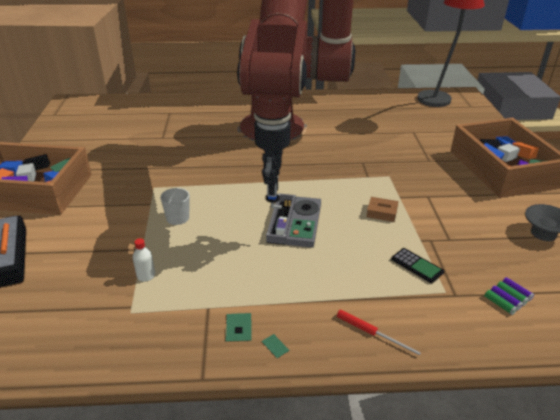

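```bash
python3 - <<'E'
import cv2
a=cv2.imread('pics/wrist2.png')[155:245,60:320];cv2.imwrite('pics/w2z.png',cv2.resize(a,None,fx=3,fy=3,interpolation=cv2.INTER_CUBIC))
a=cv2.imread('pics/wrist2.png')[155:255,220:320];cv2.imwrite('pics/w2y.png',cv2.resize(a,None,fx=6,fy=6,interpolation=cv2.INTER_CUBIC))
E
```

```text
(no output)
```

View pics/w2z.png

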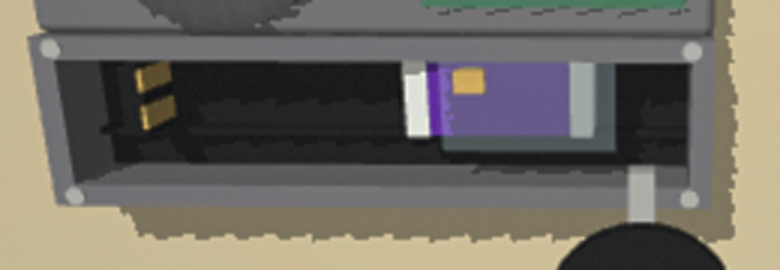

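View pics/w2y.png

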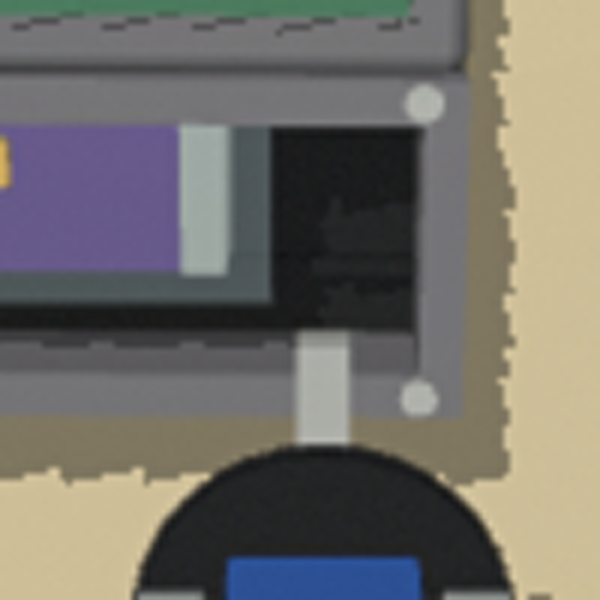

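```bash
cat > m2.py <<'E'
from h import *
import pickle
w=pickle.load(open('w2.pkl','rb'))
Z=lambda p:[((a+.5)/3-.5+60,(b+.5)/3-.5+155) for a,b in p]
Y=lambda p:[((a+.5)/6-.5+220,(b+.5)/6-.5+155) for a,b in p]
sc=onplane(w,Z([(50,49),(75,197)])+Y([(418,399),(425,104)]),.025)
print('screws',sc.round(4),sc.mean(0)); d=lambda a,b:np.linalg.norm(a-b)
print(d(sc[0],sc[3]),d(sc[1],sc[2]),d(sc[0],sc[1]),d(sc[2],sc[3]))
ang=lambda a,b: np.degrees(np.arctan2(*(b-a)[1::-1]))
print(ang(sc[0],sc[3]),ang(sc[1],sc[2]),ang(sc[1],sc[0]))
yaw=np.radians((ang(sc[0],sc[3])+ang(sc[1],sc[2]))/2)
ex=np.array([np.cos(yaw),np.sin(yaw)]);ey=np.array([-ex[1],ex[0]])
c=sc.mean(0)[:2]; O=c-(-.011*ex+.001*ey);print('O',O,np.degrees(yaw))
rl=lambda P:np.c_[(P[:,:2]-O)@ex,(P[:,:2]-O)@ey].round(4)
print('innertop, right inner',rl(onplane(w,Z([(57,61),(690,61)])+Y([(418,250),(300,126),(300,373)]),.025)))
print('cover back corner',rl(onplane(w,Y([(272,302),(272,140)]),.025)))
print('pack far end top (refraction none)',rl(onplane(w,Y([(230,200),(230,275)]),.020)),rl(onplane(w,Z([(400,62),(432,137)]),.020)))
print('toe tip',rl(onplane(w,Y([(298,332),(350,332)]),.0995)), 'collar/handle?')
print('toe tip world',onplane(w,Y([(323,332)]),.0995))
s=manip.state();print('tcp',rl(s['tool_pos'][None]))
print('contact',rl(onplane(w,Z([(140,100),(172,62),(175,100),(140,70)]),.02)))
E
python3 m2.py
```

```text
screws [[ 0.4458  0.0401  0.025 ]
 [ 0.4373  0.0007  0.025 ]
 [ 0.5997 -0.0344  0.025 ]
 [ 0.6084  0.0048  0.025 ]] [0.52277701 0.00277457 0.025     ]
0.1663595878289023 0.16613416552969731 0.04029648315407654 0.04016457933778891
-12.260008366438008 -12.2143538110086 77.77984239705414
O [ 0.53331511 -0.00053426] -12.237181088723304
innertop, right inner [[-0.0928  0.018 ]
 [ 0.0717  0.0187]
 [ 0.0717  0.0016]
 [ 0.0561  0.0181]
 [ 0.0561 -0.0155]]
cover back corner [[ 0.0523 -0.0056]
 [ 0.0524  0.0163]]
pack far end top (refraction none) [[ 0.0466  0.0072]
 [ 0.0465 -0.0032]] [[-0.0049  0.0172]
 [ 0.0024 -0.0033]]
toe tip [[0.0569 0.0119]
 [0.0618 0.0119]] collar/handle?
toe tip world [[ 0.59372645 -0.0014533   0.0995    ]]
tcp [[ 0.0594 -0.0082]]
contact [[-0.0753  0.0066]
 [-0.0654  0.017 ]
 [-0.0659  0.0067]
 [-0.0742  0.0148]]
```

```bash
python3 -m jog '{"offset":[[0.04,-0.068,-0.2],[0,0,-0.4],[0,0,-0.3],[0,0,0],[0,0,0],[0,0,0]],"angular":[[0,0,0],[0,0,0],[0,0,0],[0,0,0],[0,0,0],[0,0,0]],"jaw":[5,5,5,5,5,5]}'
python3 - <<'E'
from h import *
import pickle
s=manip.state();print(s['time'],s['contact_force'],pose(s).round(4))
O=np.array([.533315,-.000534]);y=np.radians(-12.237);ex=np.array([np.cos(y),np.sin(y)]);ey=np.array([-ex[1],ex[0]])
d=s['tool_pos'][:2]-O;print(d@ex,d@ey)
pickle.dump(cam('wrist'),open('w3.pkl','wb'))
a=manip.grab_frame('wrist');cv2.imwrite('pics/w3.png',a)
a=a[140:260,200:320];cv2.imwrite('pics/w3z.png',cv2.resize(a,None,fx=5,fy=5,interpolation=cv2.INTER_CUBIC))
E
```

```text
time: 6.05
tool_pos: [0.5927, -0.0259, 0.0912]
tool_rot: [-0.445, 0.444, -0.549, 0.55]
contact_force: [-0.2, 0.4, -1.0]
gripper_width: 0.18
6.05 [-0.21904418  0.37365918 -1.02807683] [[-2.089e-01  1.400e-03  9.779e-01  5.927e-01]
 [-9.779e-01 -3.000e-04 -2.089e-01 -2.590e-02]
 [-1.000e-04 -1.000e+00  1.500e-03  9.120e-02]
 [ 0.000e+00  0.000e+00  0.000e+00  1.000e+00]]
0.06338999225156353 -0.012186567043789653
```

View pics/w3z.png

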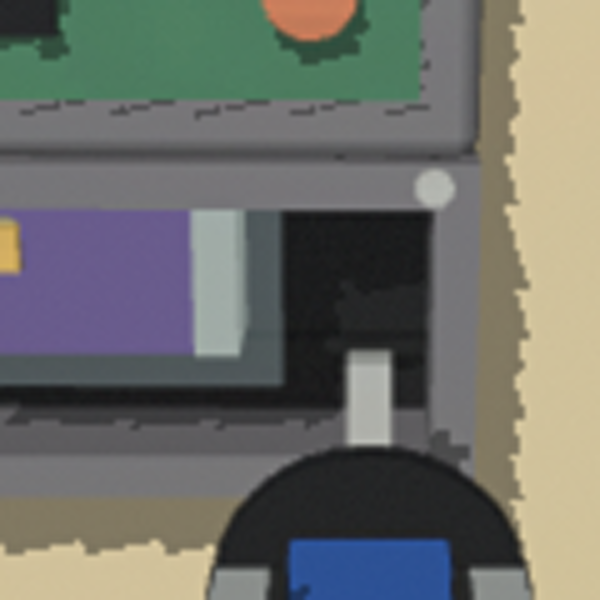

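```bash
python3 - <<'E'
from h import *
import pickle
w=pickle.load(open('w3.pkl','rb'))
Y=lambda p:[((a+.5)/5-.5+200,(b+.5)/5-.5+140) for a,b in p]
O=np.array([.533315,-.000534]);y=np.radians(-12.237);ex=np.array([np.cos(y),np.sin(y)]);ey=np.array([-ex[1],ex[0]])
rl=lambda P:np.c_[(P[:,:2]-O)@ex,(P[:,:2]-O)@ey].round(4)
print(rl(onplane(w,Y([(346,350),(393,350)]),.0562)))
print('cover corner, inner wall, top inner',rl(onplane(w,Y([(283,385),(433,250),(350,211),(300,456)]),.025)))
s=manip.state();print(s['tool_pos'],rl(s['tool_pos'][None]))
E
```

```text
[[0.0611 0.0083]
 [0.0664 0.0083]]
cover corner, inner wall, top inner [[ 0.0522 -0.0056]
 [ 0.072   0.0129]
 [ 0.0612  0.0181]
 [ 0.0544 -0.0157]]
[ 0.59282792 -0.02592308  0.09141029] [[ 0.0635 -0.0122]]
```

```bash
python3 -m jog '{"offset":[[-0.026,0.022,-0.1],[0,0,-0.2],[0,0,-0.2],[0,0,-0.2],[0,0,-0.1],[0,0,0],[0,0,0]],"angular":[[0,0,0],[0,0,0],[0,0,0],[0,0,0],[0,0,0],[0,0,0],[0,0,0]],"jaw":[5,5,5,5,5,5,5]}'
cat > q.py <<'E'
from h import *
import sys
s=manip.state()
O=np.array([.533315,-.000534]);y=np.radians(-12.237);ex=np.array([np.cos(y),np.sin(y)]);ey=np.array([-ex[1],ex[0]])
d=s['tool_pos'][:2]-O;f=s['contact_force'];print('t',s['time'],'x,y,z mm',(np.r_[d@ex,d@ey,s['tool_pos'][2]]*1e3).round(2),'F',(f[:2]@ex).round(2),(f[:2]@ey).round(2),f[2].round(2),'M',s['ft_torque'].round(3))
if len(sys.argv)>1:
  a=manip.grab_frame('wrist');cv2.imwrite(f'pics/{sys.argv[1]}.png',a)
  a=a[140:260,60:320];cv2.imwrite(f'pics/{sys.argv[1]}z.png',cv2.resize(a,None,fx=3,fy=3,interpolation=cv2.INTER_CUBIC))
E
python3 q.py w4
```

```text
time: 6.8
tool_pos: [0.5907, -0.0247, 0.05]
tool_rot: [0.445, -0.445, 0.55, -0.55]
contact_force: [-1.2, -0.4, -0.8]
gripper_width: 0.181
t 6.8 x,y,z mm [ 61.22 -11.47  49.98] F -1.09 -0.65 -0.75 M [ 0.006 -0.06   0.052]
```

View pics/w4.png

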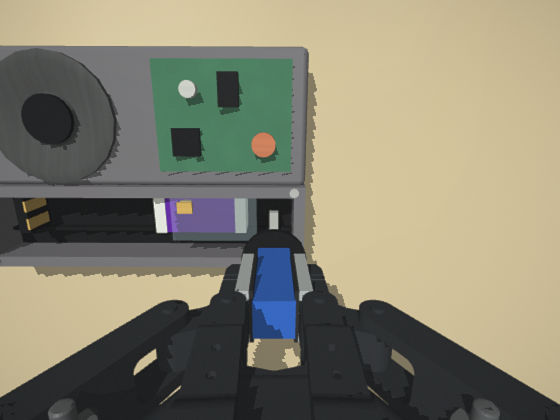

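```bash
python3 -m jog '{"offset":[[-0.06,0.013,0.03],[-0.06,0.013,0],[-0.06,0.013,0],[0,0,0],[0,0,0]],"angular":[[0,0,0],[0,0,0],[0,0,0],[0,0,0],[0,0,0]],"jaw":[5,5,5,5,5]}'; python3 q.py
python3 -m jog '{"offset":[[0,0,0]],"angular":[[0,0,0]],"jaw":[5]}'; python3 q.py
python3 -m jog '{"offset":[[-0.02,0.0043,0],[-0.02,0.0043,0],[-0.02,0.0043,0]],"angular":[[0,0,0],[0,0,0],[0,0,0]],"jaw":[5,5,5]}'; python3 q.py
python3 -m jog '{"offset":[[-0.02,0.0043,0],[-0.02,0.0043,0],[-0.02,0.0043,0]],"angular":[[0,0,0],[0,0,0],[0,0,0]],"jaw":[5,5,5]}'; python3 q.py
```

```text
time: 7.35
tool_pos: [0.5816, -0.0228, 0.0518]
tool_rot: [-0.445, 0.445, -0.55, 0.55]
contact_force: [-0.6, -0.2, -0.7]
gripper_width: 0.183
t 7.35 x,y,z mm [ 51.92 -11.47  51.84] F -0.54 -0.31 -0.72 M [-0.014 -0.003 -0.012]
time: 7.45
tool_pos: [0.5818, -0.0228, 0.0519]
tool_rot: [-0.445, 0.445, -0.55, 0.55]
contact_force: [0.5, -0.3, -1.4]
gripper_width: 0.179
t 7.45 x,y,z mm [ 52.08 -11.48  51.86] F 0.57 -0.18 -1.42 M [0.019 0.065 0.024]
time: 7.75
tool_pos: [0.5787, -0.0221, 0.0518]
tool_rot: [0.445, -0.445, 0.55, -0.55]
contact_force: [-0.5, 1.3, -1.5]
gripper_width: 0.181
t 7.75 x,y,z mm [ 48.89 -11.49  51.77] F -0.74 1.19 -1.5 M [-0.037 -0.014  0.019]
time: 8.05
tool_pos: [0.5764, -0.0218, 0.0522]
tool_rot: [-0.445, 0.444, -0.549, 0.55]
contact_force: [3.2, -0.0, -1.2]
gripper_width: 0.176
t 8.05 x,y,z mm [ 46.6  -11.6   52.17] F 3.15 0.65 -1.15 M [-0.209 -0.484 -0.019]
```

```bash
for i in 1; do python3 -m jog '{"offset":[[-0.02,0.0043,0],[-0.02,0.0043,0]],"angular":[[0,0,0],[0,0,0]],"jaw":[5,5]}'; python3 q.py; done
python3 -m jog '{"offset":[[-0.02,0.0043,0],[-0.02,0.0043,0]],"angular":[[0,0,0],[0,0,0]],"jaw":[5,5]}'; python3 q.py w5
```

```text
time: 8.25
tool_pos: [0.574, -0.0212, 0.052]
tool_rot: [-0.445, 0.444, -0.55, 0.55]
contact_force: [2.4, -1.3, -1.5]
gripper_width: 0.179
t 8.25 x,y,z mm [ 44.14 -11.56  52.  ] F 2.64 -0.75 -1.48 M [-0.251 -0.491 -0.055]
time: 8.45
tool_pos: [0.5718, -0.0207, 0.0519]
tool_rot: [-0.445, 0.445, -0.55, 0.55]
contact_force: [2.5, -1.3, -2.1]
gripper_width: 0.178
t 8.45 x,y,z mm [ 41.85 -11.51  51.86] F 2.68 -0.72 -2.07 M [-0.249 -0.481 -0.03 ]
```

View pics/w5z.png

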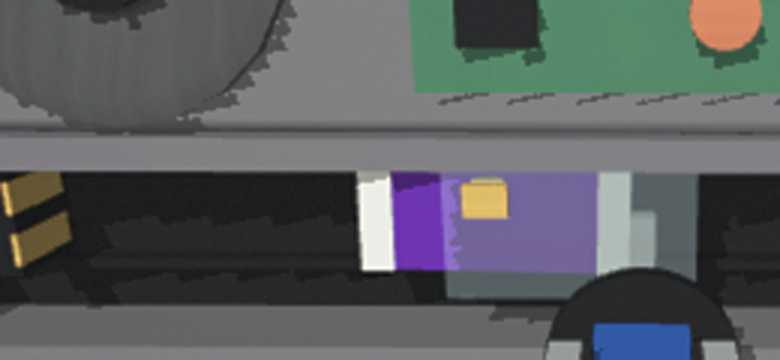

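```bash
python3 -m jog '{"offset":[[-0.03,0.0065,0],[-0.03,0.0065,0],[-0.03,0.0065,0],[-0.03,0.0065,0],[-0.03,0.0065,0],[-0.03,0.0065,0]],"angular":[[0,0,0],[0,0,0],[0,0,0],[0,0,0],[0,0,0],[0,0,0]],"jaw":[5,5,5,5,5,5]}'; python3 q.py
python3 -m jog '{"offset":[[-0.03,0.0065,0],[-0.03,0.0065,0],[-0.03,0.0065,0],[-0.03,0.0065,0],[-0.03,0.0065,0],[-0.03,0.0065,0]],"angular":[[0,0,0],[0,0,0],[0,0,0],[0,0,0],[0,0,0],[0,0,0]],"jaw":[5,5,5,5,5,5]}'; python3 q.py
```

```text
time: 9.1
tool_pos: [0.5626, -0.0187, 0.0518]
tool_rot: [-0.445, 0.445, -0.55, 0.55]
contact_force: [2.7, -1.5, -2.4]
gripper_width: 0.176
t 9.1 x,y,z mm [ 32.48 -11.5   51.84] F 2.97 -0.93 -2.44 M [-0.193 -0.552 -0.014]
time: 9.7
tool_pos: [0.5536, -0.0167, 0.0518]
tool_rot: [-0.445, 0.445, -0.55, 0.55]
contact_force: [2.9, -0.9, -2.2]
gripper_width: 0.178
t 9.7 x,y,z mm [ 23.28 -11.49  51.82] F 3.05 -0.3 -2.22 M [-0.265 -0.622 -0.072]
```

```bash
python3 -m jog '{"offset":[[-0.02,0.0043,0],[-0.02,0.0043,0],[-0.02,0.0043,0],[-0.02,0.0043,0],[-0.02,0.0043,0],[-0.02,0.0043,0]],"angular":[[0,0,0],[0,0,0],[0,0,0],[0,0,0],[0,0,0],[0,0,0]],"jaw":[5,5,5,5,5,5]}'; python3 q.py
python3 -m jog '{"offset":[[-0.02,0.0043,0],[-0.02,0.0043,0],[-0.02,0.0043,0],[-0.02,0.0043,0],[-0.02,0.0043,0],[-0.02,0.0043,0],[-0.02,0.0043,0]],"angular":[[0,0,0],[0,0,0],[0,0,0],[0,0,0],[0,0,0],[0,0,0],[0,0,0]],"jaw":[5,5,5,5,5,5,5]}'; python3 q.py w6
```

```text
time: 10.3
tool_pos: [0.5477, -0.0154, 0.0518]
tool_rot: [0.445, -0.445, 0.55, -0.55]
contact_force: [2.3, -0.4, -1.4]
gripper_width: 0.175
t 10.3 x,y,z mm [ 17.17 -11.49  51.8 ] F 2.38 0.07 -1.42 M [-0.226 -0.521 -0.058]
time: 11.0
tool_pos: [0.5403, -0.0138, 0.0516]
tool_rot: [0.445, -0.445, 0.55, -0.55]
contact_force: [0.6, -0.0, -0.2]
gripper_width: 0.177
t 11.0 x,y,z mm [  9.66 -11.52  51.59] F 0.61 0.12 -0.2 M [-0.015 -0.     0.035]
```

View pics/w6.png

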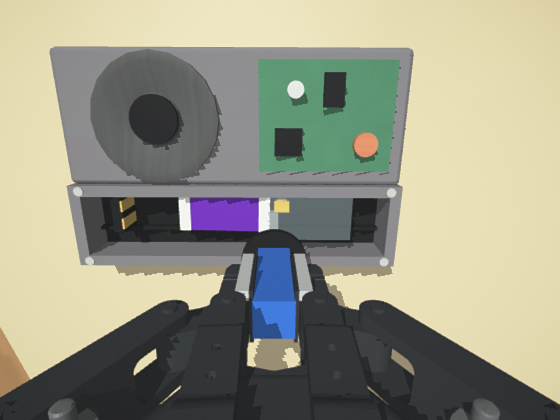

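```bash
python3 - <<'E'
from h import *
a=cv2.imread('pics/w6.png')[180:270,65:285];cv2.imwrite('pics/w6b.png',cv2.resize(a,None,fx=3.6,fy=3.6,interpolation=cv2.INTER_CUBIC))
w=cam('wrist')
O=np.array([.533315,-.000534]);y=np.radians(-12.237);ex=np.array([np.cos(y),np.sin(y)]);ey=np.array([-ex[1],ex[0]])
rl=lambda P:np.c_[(P[:,:2]-O)@ex,(P[:,:2]-O)@ey].round(4)
for x in range(-80,-55,4):
  P=[np.r_[O+x/1e3*ex+yy/1e3*ey,z/1e3] for yy in (2,12) for z in (6,20)]
  print(x,proj(w,P).round(1).tolist())
print(rl(onplane(w,[(179,198),(180,230),(260,198),(260,230)],.020)))
E
```

```text
-80 [[124.5, 215.5], [113.5, 222.8], [122.4, 199.4], [111.1, 205.7]]
-76 [[131.1, 215.5], [120.7, 222.9], [129.1, 199.4], [118.3, 205.7]]
-72 [[137.8, 215.5], [127.8, 222.9], [135.8, 199.5], [125.5, 205.7]]
-68 [[144.4, 215.5], [134.9, 222.9], [142.5, 199.5], [132.8, 205.8]]
-64 [[151.0, 215.6], [142.0, 222.9], [149.3, 199.5], [140.0, 205.8]]
-60 [[157.6, 215.6], [149.1, 222.9], [156.0, 199.5], [147.2, 205.8]]
-56 [[164.3, 215.6], [156.2, 223.0], [162.7, 199.5], [154.5, 205.8]]
[[-0.0421  0.0165]
 [-0.043  -0.0021]
 [ 0.0024  0.0166]
 [ 0.0023 -0.002 ]]
```

View pics/w6b.png

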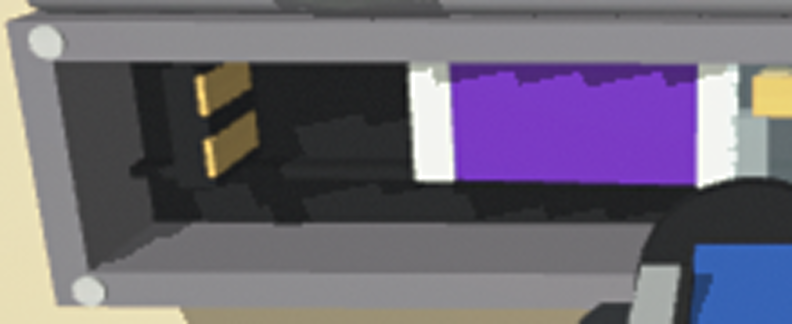

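```bash
python3 -m jog '{"offset":[[-0.04,0.0087,0],[-0.04,0.0087,0],[-0.04,0.0087,0],[-0.04,0.0087,0],[-0.04,0.0087,0],[-0.04,0.0087,0],[-0.04,0.0087,0],[-0.04,0.0087,0],[-0.04,0.0087,0],[-0.04,0.0087,0],[-0.04,0.0087,0]],"angular":[[0,0,0],[0,0,0],[0,0,0],[0,0,0],[0,0,0],[0,0,0],[0,0,0],[0,0,0],[0,0,0],[0,0,0],[0,0,0]],"jaw":[5,5,5,5,5,5,5,5,5,5,5]}'; python3 q.py
python3 -m jog '{"offset":[[-0.02,0.0043,0],[-0.02,0.0043,0],[-0.02,0.0043,0],[-0.02,0.0043,0]],"angular":[[0,0,0],[0,0,0],[0,0,0],[0,0,0]],"jaw":[5,5,5,5]}'; python3 q.py w7
```

```text
time: 12.15
tool_pos: [0.5186, -0.0091, 0.0518]
tool_rot: [-0.445, 0.445, -0.55, 0.55]
contact_force: [-0.2, -0.2, 0.3]
gripper_width: 0.18
t 12.15 x,y,z mm [-12.6  -11.53  51.8 ] F -0.12 -0.21 0.3 M [-0.02  -0.076 -0.022]
time: 12.55
tool_pos: [0.5147, -0.0083, 0.0518]
tool_rot: [-0.445, 0.445, -0.55, 0.55]
contact_force: [0.2, 0.1, 0.4]
gripper_width: 0.173
t 12.55 x,y,z mm [-16.54 -11.5   51.83] F 0.19 0.16 0.37 M [ 0.014 -0.047  0.009]
```

View pics/w7z.png

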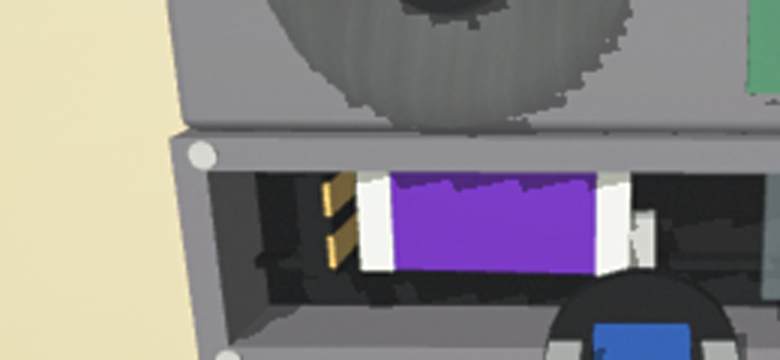

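```bash
python3 -m jog '{"offset":[[-0.02,0.0043,0],[-0.02,0.0043,0],[-0.02,0.0043,0]],"angular":[[0,0,0],[0,0,0],[0,0,0]],"jaw":[5,5,5]}'; python3 q.py
python3 -m jog '{"offset":[[-0.01,0.0022,0],[-0.01,0.0022,0]],"angular":[[0,0,0],[0,0,0]],"jaw":[5,5]}'; python3 q.py
python3 -m jog '{"offset":[[-0.01,0.0022,0],[-0.01,0.0022,0]],"angular":[[0,0,0],[0,0,0]],"jaw":[5,5]}'; python3 q.py
```

```text
time: 12.9
tool_pos: [0.5117, -0.0076, 0.0518]
tool_rot: [-0.445, 0.445, -0.55, 0.55]
contact_force: [0.7, 0.8, -0.8]
gripper_width: 0.178
t 12.9 x,y,z mm [-19.62 -11.52  51.81] F 0.55 0.97 -0.77 M [-0.006 -0.06  -0.001]
time: 13.1
tool_pos: [0.5107, -0.0074, 0.0518]
tool_rot: [-0.445, 0.445, -0.55, 0.55]
contact_force: [0.5, 0.1, -0.5]
gripper_width: 0.181
t 13.1 x,y,z mm [-20.62 -11.49  51.83] F 0.45 0.24 -0.51 M [-0.028 -0.09   0.005]
time: 13.3
tool_pos: [0.5102, -0.0073, 0.052]
tool_rot: [-0.445, 0.444, -0.549, 0.55]
contact_force: [2.2, -0.5, -1.2]
gripper_width: 0.178
t 13.3 x,y,z mm [-21.21 -11.48  51.99] F 2.29 0.01 -1.17 M [-0.078 -0.372  0.004]
```

```bash
python3 -m jog '{"offset":[[-0.006,0.0013,0],[0,0,0]],"angular":[[0,0,0],[0,0,0]],"jaw":[5,5]}'; python3 q.py
python3 -m jog '{"offset":[[-0.006,0.0013,0],[0,0,0]],"angular":[[0,0,0],[0,0,0]],"jaw":[5,5]}'; python3 q.py
```

```text
time: 13.5
tool_pos: [0.5101, -0.0072, 0.0522]
tool_rot: [-0.445, 0.444, -0.549, 0.55]
contact_force: [2.7, -0.6, -0.2]
gripper_width: 0.177
t 13.5 x,y,z mm [-21.31 -11.45  52.17] F 2.79 0.01 -0.18 M [-0.013 -0.54  -0.037]
time: 13.7
tool_pos: [0.51, -0.0072, 0.0523]
tool_rot: [-0.445, 0.444, -0.549, 0.55]
contact_force: [3.8, -0.9, -1.3]
gripper_width: 0.176
t 13.7 x,y,z mm [-21.41 -11.46  52.28] F 3.89 -0.12 -1.31 M [-0.063 -0.794 -0.076]
```

```bash
python3 -m jog '{"offset":[[-0.006,0.0013,0],[0,0,0]],"angular":[[0,0,0],[0,0,0]],"jaw":[5,5]}'; python3 q.py
python3 -m jog '{"offset":[[0,0,0]],"angular":[[0,0,0]],"jaw":[5]}'; python3 q.py
```

```text
time: 13.9
tool_pos: [0.5099, -0.0072, 0.0524]
tool_rot: [-0.445, 0.444, -0.549, 0.551]
contact_force: [5.0, -1.5, -1.0]
gripper_width: 0.181
t 13.9 x,y,z mm [-21.52 -11.48  52.38] F 5.23 -0.39 -1.01 M [-0.153 -1.059 -0.09 ]
time: 14.0
tool_pos: [0.5098, -0.0072, 0.0524]
tool_rot: [-0.445, 0.444, -0.549, 0.55]
contact_force: [5.0, -0.6, -1.2]
gripper_width: 0.178
t 14.0 x,y,z mm [-21.54 -11.46  52.37] F 5.05 0.45 -1.23 M [-0.193 -1.079 -0.038]
```

```bash
python3 -m jog '{"offset":[[0,0,0],[0,0,0],[0,0,0],[0,0,0],[0,0,0]],"angular":[[0,0,0],[0,0,0],[0,0,0],[0,0,0],[0,0,0]],"jaw":[5,5,5,5,5]}'; python3 q.py
python3 -m jog '{"offset":[[0,0,0],[0,0,0],[0,0,0],[0,0,0],[0,0,0]],"angular":[[0,0,0],[0,0,0],[0,0,0],[0,0,0],[0,0,0]],"jaw":[5,5,5,5,5]}'; python3 q.py
python3 -m jog '{"offset":[[0,0,0],[0,0,0],[0,0,0],[0,0,0],[0,0,0]],"angular":[[0,0,0],[0,0,0],[0,0,0],[0,0,0],[0,0,0]],"jaw":[5,5,5,5,5]}'; python3 q.py w8
```

```text
time: 14.5
tool_pos: [0.5098, -0.0072, 0.0524]
tool_rot: [-0.445, 0.444, -0.549, 0.55]
contact_force: [5.9, -0.9, -1.2]
gripper_width: 0.174
t 14.5 x,y,z mm [-21.53 -11.46  52.38] F 5.95 0.32 -1.15 M [-0.137 -1.039 -0.145]
time: 15.0
tool_pos: [0.5098, -0.0072, 0.0524]
tool_rot: [-0.445, 0.444, -0.549, 0.55]
contact_force: [5.3, -1.0, -2.0]
gripper_width: 0.178
t 15.0 x,y,z mm [-21.53 -11.47  52.36] F 5.38 0.15 -2.02 M [-0.097 -1.063 -0.122]
time: 15.5
tool_pos: [0.5099, -0.0072, 0.0524]
tool_rot: [-0.445, 0.444, -0.549, 0.551]
contact_force: [5.8, -1.4, 0.0]
gripper_width: 0.18
t 15.5 x,y,z mm [-21.51 -11.48  52.4 ] F 6.01 -0.17 0.04 M [-0.125 -1.068 -0.125]
```

View pics/w8z.png

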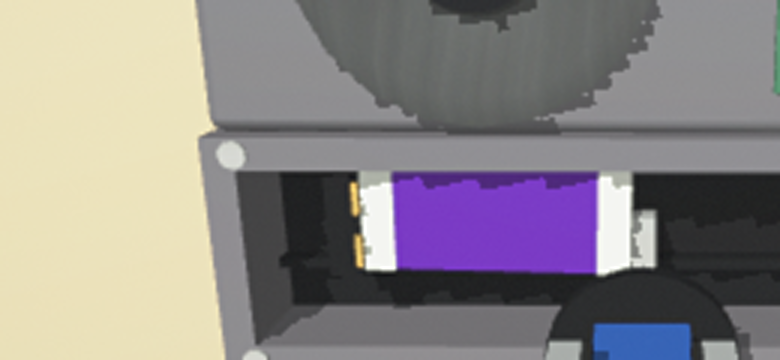

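```bash
python3 -m jog '{"offset":[[0.01,-0.0022,0],[0.01,-0.0022,0],[0.01,-0.0022,0],[0.01,-0.0022,0],[0.02,-0.0043,0],[0.04,-0.0087,0],[0.04,-0.0087,0],[0.02,-0.0043,0],[0,0,0],[0,0,0]],"angular":[[0,0,0],[0,0,0],[0,0,0],[0,0,0],[0,0,0],[0,0,0],[0,0,0],[0,0,0],[0,0,0],[0,0,0]],"jaw":[5,5,5,5,5,5,5,5,5,5]}'; python3 q.py w9
```

```text
time: 16.55
tool_pos: [0.5167, -0.0087, 0.0517]
tool_rot: [0.445, -0.445, 0.55, -0.55]
contact_force: [-0.0, 0.2, -1.4]
gripper_width: 0.179
t 16.55 x,y,z mm [-14.52 -11.53  51.67] F -0.07 0.23 -1.41 M [ 0.005 -0.04   0.054]
```

View pics/w9z.png

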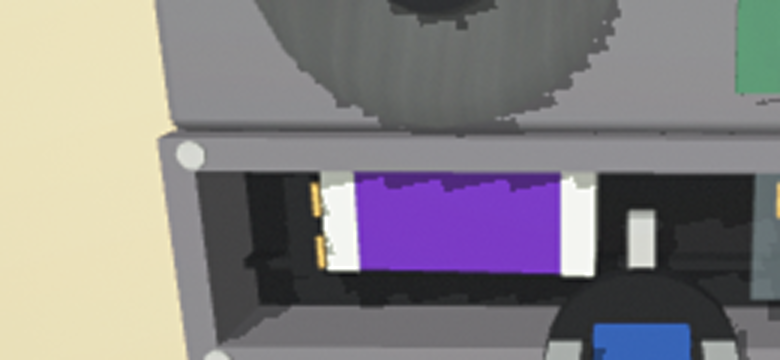

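```bash
python3 - <<'E'
from h import *
w=cam('wrist')
O=np.array([.533315,-.000534]);y=np.radians(-12.237);ex=np.array([np.cos(y),np.sin(y)]);ey=np.array([-ex[1],ex[0]])
rl=lambda P:np.c_[(P[:,:2]-O)@ex,(P[:,:2]-O)@ey].round(4)
Z=lambda p:[((a+.5)/3-.5+60,(b+.5)/3-.5+140) for a,b in p]
print(rl(onplane(w,Z([(322,185),(326,265),(596,180),(596,272)]),.020)))
print('toe',rl(onplane(w,Z([(628,211),(655,211)]),.017)))
# w8 pose tcp -21.51 ; shift
T=pose(manip.state());T[:3,3]=[.5099,-.0072,.0524];c=manip.camera_model('wrist');w8=(w[0],np.linalg.inv(T@c['mount']))
print(rl(onplane(w8,Z([(358,185),(365,265),(632,180),(632,272)]),.020)))
E
```

```text
[[-0.0729  0.0145]
 [-0.0736 -0.0011]
 [-0.0226  0.0156]
 [-0.0228 -0.0023]]
toe [[-0.0168  0.0088]
 [-0.0117  0.0088]]
[[-0.0735  0.0144]
 [-0.0734 -0.0012]
 [-0.023   0.0155]
 [-0.023  -0.0025]]
```

```bash
python3 -m jog '{"offset":[[0,0,0.1],[0,0,0.3],[0,0,0.5],[0,0,0.5],[0,0,0.2],[-0.04,0.6,0],[-0.06,0.9,0],[-0.06,0.9,0],[-0.06,0.9,0],[-0.06,0.9,0],[-0.04,0.7,0],[-0.02,0.436,0]],"angular":[[0,0,0],[0,0,0],[0,0,0],[0,0,0],[0,0,0],[0,0,-0.2],[0,0,-0.2],[0,0,-0.2],[0,0,-0.2],[0,0,-0.2],[0,0,-0.2],[0,0,0]],"jaw":[5,5,5,5,5,5,5,5,5,5,5,5]}'
python3 -m jog '{"offset":[[0,0,-0.2],[0,0,-0.2],[0,0,0],[0,0,0],[0,0,0],[0,0,0]],"angular":[[0,0,0],[0,0,0],[0,0,0],[0,0,0],[0,0,0],[0,0,0]],"jaw":[5,5,5,5,5,5]}'
python3 q.py w10; python3 - <<'E'
from h import *
print(pose(manip.state()).round(4))
a=cv2.imread('pics/w10.png')[100:280,190:360];cv2.imwrite('pics/w10b.png',cv2.resize(a,None,fx=3.3,fy=3.3,interpolation=cv2.INTER_CUBIC))
E
```

```text
time: 17.8
tool_pos: [0.4992, 0.2606, 0.1321]
tool_rot: [0.41, -0.41, 0.576, -0.576]
contact_force: [1.4, -1.0, 0.5]
gripper_width: 0.179
time: 18.4
tool_pos: [0.5003, 0.2575, 0.1123]
tool_rot: [-0.409, 0.409, -0.577, 0.577]
contact_force: [-0.8, -0.3, -0.6]
gripper_width: 0.179
t 18.4 x,y,z mm [-86.96 245.22 112.3 ] F -0.72 -0.48 -0.58 M [ 0.006  0.008 -0.007]
[[-3.307e-01  9.000e-04  9.437e-01  5.003e-01]
 [-9.437e-01  3.000e-04 -3.307e-01  2.577e-01]
 [-6.000e-04 -1.000e+00  7.000e-04  1.123e-01]
 [ 0.000e+00  0.000e+00  0.000e+00  1.000e+00]]
```

View pics/w10b.png

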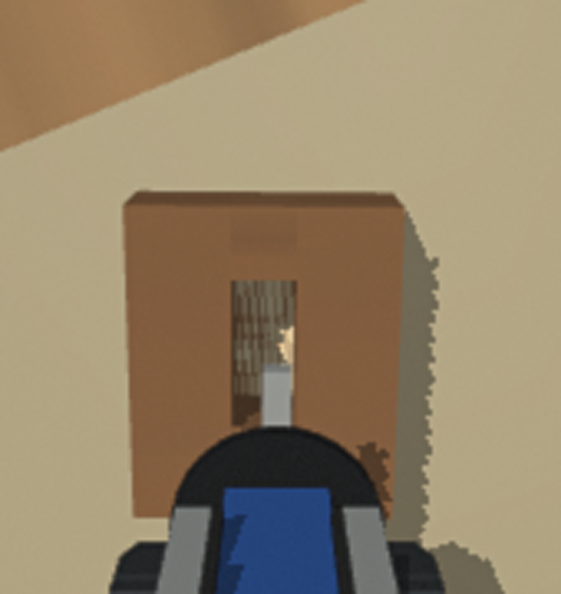

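```bash
python3 - <<'E'
from h import *
w=cam('wrist')
Z=lambda p:[((a+.5)/3.3-.5+190,(b+.5)/3.3-.5+100) for a,b in p]
P=onplane(w,Z([(232,281),(296,281),(232,424)]),.026);t=onplane(w,Z([(263,372),(291,372)]),.0773)
q=onplane(w,Z([(263,365),(291,365)]),.0773)
y=np.radians(-19.4);ex=np.array([np.cos(y),np.sin(y)]);ey=np.array([-ex[1],ex[0]])
tc=manip.state()['tool_pos'][:2]
for n,A in (('well',P),('toe',t),('toe',q)): print(n,(np.c_[(A[:,:2]-tc)@ex,(A[:,:2]-tc)@ey]*1e3).round(1))
E
```

```text
well [[-9.3 24.2]
 [ 4.6 24.2]
 [-9.6 -8.6]]
toe [[-2.  18.9]
 [ 2.8 18.9]]
toe [[-2.  20.2]
 [ 2.8 20.2]]
```

```bash
python3 -m jog '{"offset":[[-0.056,-0.008,0],[0,0,-0.2],[0,0,-0.3],[0,0,-0.3],[0,0,-0.3],[0,0,-0.15],[0,0,-0.08],[0,0,-0.03],[0,0,0],[0,0,0]],"angular":[[0,0,0],[0,0,0],[0,0,0],[0,0,0],[0,0,0],[0,0,0],[0,0,0],[0,0,0],[0,0,0],[0,0,0]],"jaw":[5,5,5,5,5,5,5,5,5,5]}';python3 q.py
```

```text
time: 19.45
tool_pos: [0.4976, 0.2579, 0.0446]
tool_rot: [-0.41, 0.409, -0.576, 0.577]
contact_force: [-0.2, -0.2, -0.7]
gripper_width: 0.178
t 19.45 x,y,z mm [-89.63 244.99  44.58] F -0.18 -0.23 -0.72 M [ 0.019 -0.02   0.008]
```

Not yet touching; 2.5 mm more to go.

```bash
python3 -m jog '{"offset":[[0,0,-0.02],[0,0,-0.02],[0,0,-0.01],[0,0,0],[0,0,0]],"angular":[[0,0,0],[0,0,0],[0,0,0],[0,0,0],[0,0,0]],"jaw":[5,5,5,5,5]}';python3 q.py
```

```text
time: 19.95
tool_pos: [0.4973, 0.2578, 0.042]
tool_rot: [-0.409, 0.409, -0.577, 0.577]
contact_force: [-1.4, -0.5, 5.1]
gripper_width: 0.174
t 19.95 x,y,z mm [-89.92 244.81  41.95] F -1.23 -0.82 5.15 M [-0.095  0.298 -0.024]
```

Collar rests on the stand. Open and retreat up.

```bash
python3 -m jog '{"offset":[[0,0,0],[0,0,0],[0,0,0],[0,0,0],[0,0,0],[0,0,0.2],[0,0,0.5],[0,0,0.8],[0,0,0.8],[0,0,0.8],[0,0,0.3],[0,0,0]],"angular":[[0,0,0],[0,0,0],[0,0,0],[0,0,0],[0,0,0],[0,0,0],[0,0,0],[0,0,0],[0,0,0],[0,0,0],[0,0,0],[0,0,0]],"jaw":[20,26,40,60,60,60,60,60,60,60,60,60]}';python3 q.py w11
python3 - <<'E'
from h import *
a=manip.grab_frame('top')[170:290,100:310];cv2.imwrite('pics/top11.png',cv2.resize(a,None,fx=3.8,fy=3.8,interpolation=cv2.INTER_CUBIC))
cv2.imwrite('pics/scene11.png',manip.grab_frame('scene'))
E
```

```text
time: 21.15
tool_pos: [0.4987, 0.2583, 0.2152]
tool_rot: [-0.412, 0.407, -0.576, 0.577]
contact_force: [-0.4, -0.1, 0.2]
gripper_width: 0.706
t 21.15 x,y,z mm [-88.65 245.62 215.24] F -0.4 -0.14 0.16 M [ 0.037 -0.012  0.026]
```

View pics/w11.png

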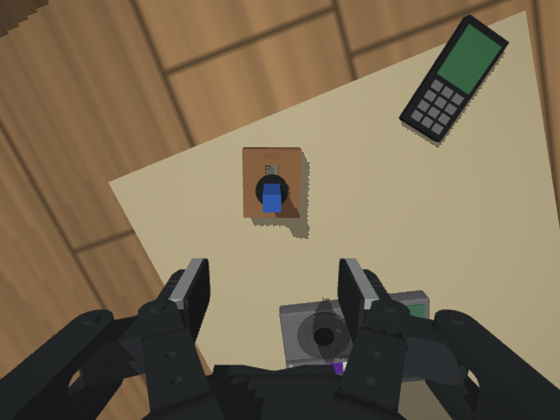

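View pics/top11.png

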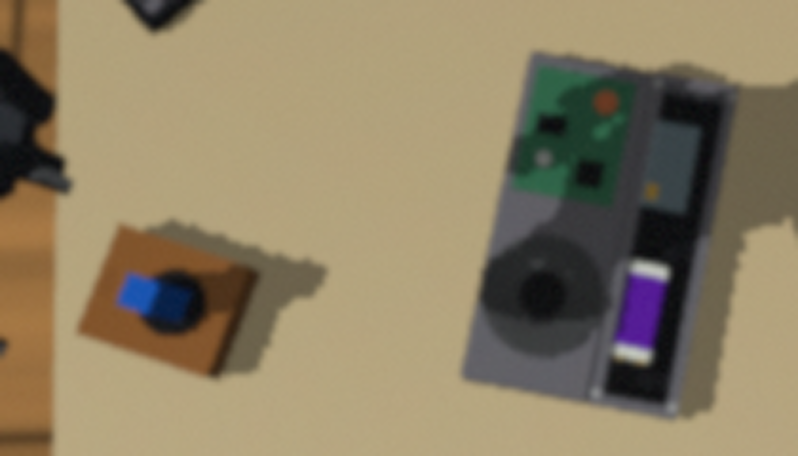

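View pics/scene11.png

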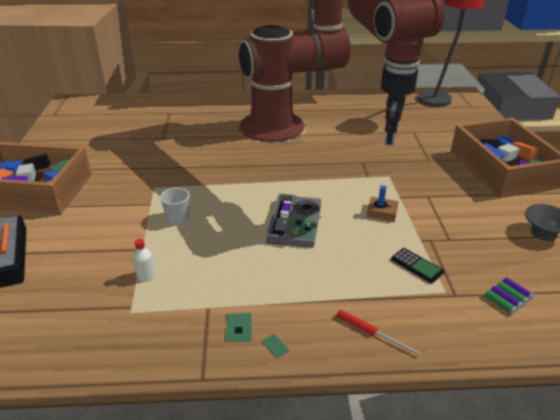

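The pick hangs upright in the stand. The pack sits at the brass terminals, and the mug, glue and phone have not moved. I'm handing it in.

```bash
python3 -c "
from plant import manip
print(manip.job_done())"
```

```text
the job is handed in; nothing more can be done
None
```

The pack is against the brass terminals, the pick is back in its stand, and I handed the job in at about 21 s of the 62 s allowed.

- **Drag:** The hook went down through the opening behind the pack. The readings showed about 3 N under the leaf and under 1 N after it. I read the force only every few rows, so brief peaks between readings would not show.
- **Pull on the terminals:** The pack met the terminals with its back end near radio x -23 mm. I held it there for about 1.6 s at 5.0 to 6.0 N, with roughly 1 N of sensor noise. I then eased off; in the pictures the pack's ends moved less than 1 mm, within picture accuracy.
- **Pick in the stand:** Before lowering, the wrist picture showed the pick about 2.4 mm off the middle of the well, so I corrected that. The collar then rested on the stand with about 5 N on the tool. That is the same reading as when I first gripped the pick there.
- **Last pictures:** They show the pick upright in its stand, the pack at the terminals, and the gripper clear of everything. The mug, glue bottle and phone look unmoved, though I judged that by eye. No check failed.

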